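Eject the check mass and set it on the balance

TASK

Do the balance's daily check: push the red ejector lever of the holder all the way down, so that the metal check mass rises out of its pocket by itself, then take hold of the mass and lift it out. Lower it in the gripper onto the middle of the balance's pan, let go, and leave it lying flat there; leave the timer, the herb dish and the yellow note block where they are.

Things in the scene. Friction and masses are not known exactly. Their poses are not given: they have to be found in the camera images.
- holder: Fixed blue holder with white side stripes on a dark steel foot plate (104 x 150 x 8 mm). Its body is 72 mm (x) by 118 mm (y) and its rim is 63 mm above the bench; in it an open-topped pocket 48 x 94 mm. Origin: under the middle of the pocket, on the bench; z up; y points along the pocket's long side toward the end that carries the red lever (two lugs 59 to 85 mm from the origin in y, up to 63 mm high). Position and yaw vary.
- ejector_lever (a joint): The lever's angle in rad: 0 = raised (check mass seated), 0.55 = fully down at its stop. It turns about a pin along the holder's x, 73 mm from the holder's origin in +y and 50 mm above the bench; its red pad is 100 mm out from the pin and points 0.38 rad above level at 0, 0.17 rad below level at 0.55. It raises the plate under the mass by 54.5 mm per rad (30 mm at full travel). It is stiff, needs about 7 to 10 N down on the pad, and stays where it is left.
- lever_pad (a point): Centre of the upper face of the red square pad (36 x 36 x 10 mm) at the lever's free end; the point moves with the lever, from about 92 mm above the bench down to about 38 mm at full travel.
- check_mass_mid (a point): Centre (half-way up) of the check mass: a solid brushed-aluminium block 44 mm (its x) by 90 mm (its y) by 45 mm high (its z, up), about 0.45 kg, with blue side lines and a brass dot on top. At the start it is seated in the holder's pocket, its axes along the holder's, its top 2 mm below the rim; with the lever fully down its upper 28 mm stand above the rim.
- pan_top (a point): Centre of the upper face of the round steel weighing pan, 138 mm across, 80 mm above the bench, on the white balance (268 x 195 mm). The pan and balance are fixed; z up, x and y are the balance's own (its display is at -x, toward the robot, the front edge is 175 mm from the centre of the pan). Position and yaw vary.
- timer: Bystander: small white bench timer, 66 x 62 x 21 mm, lying on the bench; origin under its middle. Not to be moved.
- dish_herb: Bystander: round glass dish with dry herb, 110 mm across, 25 mm high, on the bench; origin under its middle. Not to be moved.
- note_block: Bystander: yellow note block, 71 x 71 x 10 mm, on the bench; origin under its middle. Not to be moved.
- check_mass: The check mass again; origin at the centre of its underside, axes as above.
- weighing_pan: The same pan; origin at the centre of its underside, 8 mm under its upper face.
Mind the look-alikes: they are no part of the job. What is shaped like the check_mass but orange, pink or purple is not meant.

How it is judged (in metres and radians):
On the way, in this order (a step that is already met when the one before it is completed fails the run):
1. the lever is pushed fully down and has raised the check mass at least 25 mm in its pocket, before the fingers touch the mass (value of joint ejector_lever above 0.48 rad and z of check_mass_mid in the frame of holder between 0.0635 and 0.075 m and contact force between the fingers and check_mass below 0.2 N), for 0.2 s.
2. the mass is lifted out of the holder in the gripper (z of check_mass_mid in the frame of holder above 0.095 m and contact force between the fingers and check_mass above 0.5 N), for 0.1 s.
3. the mass is lowered in the gripper to within 8 mm of the pan (horizontal distance between check_mass_mid and pan_top below 0.025 m and z of check_mass_mid in the frame of pan_top between 0.018 and 0.0305 m and contact force between the fingers and check_mass above 0.5 N), for 0.05 s.
At the end, for the whole second after the job is handed in: The check mass lies released, flat (within 4 degrees) and at rest on the pan, its centre within 20 mm of the pan's centre (horizontal distance between check_mass_mid and pan_top below 0.02 m and z of check_mass_mid in the frame of pan_top between 0.019 and 0.026 m and angle between check_mass_mid's own z axis and vertical below 0.07 rad and linear speed of check_mass below 0.02 m/s and contact force between check_mass and weighing_pan above 2 N and contact force between the fingers and check_mass below 0.1 N); the robot touches nothing.
It fails at once if the timer is shifted more than 25 mm (distance of timer from where it was at the start of the episode above 0.025 m).
It fails at once if the herb dish is shifted more than 25 mm (distance of dish_herb from where it was at the start of the episode above 0.025 m).
It fails at once if the note block is shifted more than 25 mm (distance of note_block from where it was at the start of the episode above 0.025 m).
It also fails if it takes over 50 s, if anything falls off the work surface, if the arm or the gripper's body presses on something with over 40 N, if the wrist force passes 120 N, or if a joint passes its speed limit or range.

ROBOT

A 7-joint arm with a two-finger parallel gripper is mounted at the origin on a cart in front of the work surface, level with it; the furniture and walls round the work are solid. World frame = base frame: x ahead of the robot, y to its left, z up, the work surface at z = 0. Lengths are in m, angles in degrees, forces in N, time in s.
With the tool pointing down it reaches from about 0.425 to 0.825 m from the base axis. Payload 3.6 kg.
Tool frame: the origin (TCP) lies midway between the tips of the shut fingers; the grasp point (between the pads) lies 19 mm behind it; z points along the fingers, y is the line along which they close (so a half turn about z gives the same grasp; the last joint's range is limited). The gripper opens to 85 mm and grips with 20 to 120 N. Pads are 22 mm wide; open, the fingers measure 114 mm over their backs; the gripper's body (76 mm by 85 mm) begins 54 mm behind the grasp point. The pads swing forward as they close: fully open they stand 13 mm farther back than shut.
Start: joints at [62.481, 35.231, -0.722, 81.555, 0.464, 63.22, -2.315], TCP at [0.285, -0.584, 0.231] pointing down, gripper open.
Joint ranges: [-178.69, 178.69], [-17.37, 117.87], [-77.05, 75.6], [15.02, 138.74], [-78.02, 258.01], [0.78, 113.62], [-162.83, 162.83]. Speed limits (degrees/s): [159.86, 159.86, 180, 180, 180, 180, 180].

INTERFACE

Orientations are given as a 3x3 rotation matrix whose columns are the frame's x, y, z axes.
In Python, from cell import sensors, viewer, close_job, nets gives the robot as it stands.
- The arm moves only by the shell command python3 -m creep 'ROWS' [FORCE]. ROWS is JSON, a list of rows, each a list of 7 numbers: the opening in per cent of the stroke, from 0 (shut) to 100 (fully open), then the shift along the world's x, y, z in cm, then the turn, a rotation vector about the world's x, y, z in degrees. In form: [[gripper, dx, dy, dz, rx, ry, rz], ...]. A call has 1 to 10 rows; each row is the pose to reach, as a shift and turn from the pose commanded when the call began; what a row does not reach only later rows make up. A row lasts 1/12 s, in which the tool goes at most 41.7 mm and 7.16 degrees, less where a joint would pass 70% of its speed; a pose out of reach is approached as far as the arm can. A call with a gripper value outside its range is refused whole. The fingers move at their own pace and stop on an object; FORCE is the grip in N (left out, the last holds). Time passes only in rows, so rows that repeat a pose let the fingers close. It gives the time, the measured TCP pose, the force, the opening and the grip force at its end, in the units of the state.
- sensors.state(): the state, without advancing time (a new reading comes with each control period).
- viewer.grab_frame(name): name is "scene" or "top" or "wrist"; returns a dict with "pixels" (480x640x3 uint8, red, green, blue), "intrinsics" (3x3 intrinsics, pixels), "R" (3x3) and "t" (3): a world point X has camera coordinates R X + t. Camera axes: x right, y down, z forward; pixel columns grow to the right and rows downward; lengths in m; the calibration is good to about 2 mm. The wrist camera is an equidistant fisheye: a pixel r from the principal point sees the ray r / f radians off the axis. A picture is of the moment at which its call begins. There is no depth.
- close_job(): hands the job in; it is judged then, once.
Trained networks look in a picture, given as the dict that the camera call returned (one of the last four; its "shot" number tells which), for a name from the list of things; names that differ only in an ending like _2 or _b are one class to them, and where a whole thing is asked for, a point or a joint stands for the part that bears it (a point fixed in the world has none). Each returns a list of dicts, best first, with "score" (0 to 1); they miss things now and then, are a little off and sometimes report something else, mostly with a low value. They report only what shows in the picture. A call takes as long as a camera call. They do not tell look-alikes from the thing itself.
- nets.silhouettes(picture, query): "region" (480x640 bool, what is visible of it) and "extent" ([left, top, right, bottom] in pixels, round what is visible of it).
The state is a dict: "time": time; "q": joint angles; "joint_vel": joint speeds; "joint_efforts": joint torques, N m; "tcp_pos": TCP position; "orientation": TCP orientation; "contact_force": force on the tool from outside, world axes, zero at the start; "torque": the same for the moment, N m; "grip_width": finger opening in m; "grasp_force": force on a finger pad.
Only numpy, scipy, OpenCV 4.12 (cv2) and the standard library are available. Lean on these libraries where they do the work, as an engineer would, in place of code of your own. Each camera call takes 0.05 s, during which the arm holds its last target. There are 200 camera calls.

## Working session

There is one attempt and no reset: what is moved stays moved. The work goes in short steps, Python scripts to look and compute and a shell command to move; the robot and the scene stay as the last step left them, time stands still between calls to the robot, and variables do not carry over. Pictures are saved under pics/ and viewed, at most 10 in all, crops included, and the job is handed in when it is done.

```bash
mkdir -p pics; cat > h.py <<'E'
import numpy as np, cv2
from cell import sensors, viewer, close_job, nets
def ray(f,u,v,fish=False):
    K=np.array(f["intrinsics"]);R=np.array(f["R"]);t=np.array(f["t"])
    x=(u-K[0,2])/K[0,0];y=(v-K[1,2])/K[1,1]
    if fish:
        r=np.hypot(x,y);d=np.array([x/r*np.sin(r),y/r*np.sin(r),np.cos(r)]) if r>1e-9 else np.array([0,0,1.])
    else: d=np.array([x,y,1.])
    return -R.T@t, R.T@d
def atz(f,u,v,z,fish=False):
    c,d=ray(f,u,v,fish); return c+d*(z-c[2])/d[2]
def proj(f,X,fish=False):
    K=np.array(f["intrinsics"]);p=np.array(f["R"])@np.asarray(X,float)+np.array(f["t"])
    if fish:
        rho=np.hypot(p[0],p[1]);th=np.arctan2(rho,p[2]);s=th/max(rho,1e-9);return K[0,0]*p[0]*s+K[0,2],K[1,1]*p[1]*s+K[1,2]
    return K[0,0]*p[0]/p[2]+K[0,2],K[1,1]*p[1]/p[2]+K[1,2]
def save(f,n,img=None): cv2.imwrite("pics/"+n,cv2.cvtColor(f["pixels"] if img is None else img,cv2.COLOR_RGB2BGR))
E
python3 - <<'E'
from h import *
np.set_printoptions(precision=3,suppress=True)
for n in ["top","scene"]:
    f=viewer.grab_frame(n);save(f,n+"1.png")
    print(n,"cam",ray(f,320,240)[0])
    zs=dict(holder=.06,ejector_lever=.09,check_mass=.061,weighing_pan=.08,timer=.02,dish_herb=.025,note_block=.01)
    for q,z in zs.items():
        for d in nets.silhouettes(f,q)[:3]:
            m=d["region"];v,u=np.nonzero(m);r=cv2.minAreaRect(np.c_[u,v].astype(np.float32))
            print(q,round(d["score"],2),d["extent"],[round(x,1) for x in r[0]+r[1]+(r[2],)],m.sum(),atz(f,u.mean(),v.mean(),z))
print(sensors.state())
E
```

```text
top cam [ 0.223 -0.002  1.586]
holder 0.95 [235.0, 218.9, 328.2, 262.0] [279.4, 241.2, 38.5, 94.1, 87.1] 1921 [0.53  0.083 0.06 ]
ejector_lever 0.77 [232.8, 232.0, 282.9, 243.9] [256.0, 236.0, 12.0, 46.0, 90.0] 334 [0.534 0.18  0.09 ]
ejector_lever 0.5 [230.6, 220.1, 329.0, 259.2] [278.8, 240.5, 36.6, 95.0, 87.0] 1732 [0.525 0.08  0.09 ]
check_mass 0.89 [243.5, 276.7, 277.6, 300.5] [260.6, 288.3, 18.9, 34.4, 70.7] 627 [0.4   0.156 0.061]
check_mass 0.87 [301.6, 271.1, 323.4, 305.3] [310.5, 286.6, 34.8, 16.6, 81.0] 546 [0.404 0.024 0.061]
check_mass 0.68 [340.3, 298.6, 378.9, 326.6] [359.5, 312.5, 34.4, 18.0, 21.8] 602 [ 0.337 -0.106  0.061]
weighing_pan 0.96 [434.2, 208.1, 487.6, 260.3] [462.0, 231.5, 49.0, 50.0, 90.0] 2037 [ 0.551 -0.381  0.08 ]
timer 0.81 [357.3, 246.1, 383.4, 276.5] [369.0, 261.0, 24.0, 22.0, 90.0] 517 [ 0.48  -0.135  0.02 ]
dish_herb 0.91 [334.7, 180.1, 374.8, 214.9] [356.5, 196.5, 37.0, 37.0, 90.0] 1179 [ 0.664 -0.104  0.025]
dish_herb 0.25 [355.2, 248.8, 379.7, 274.2] [368.6, 260.9, 23.7, 22.0, 85.2] 504 [ 0.48  -0.136  0.025]
note_block 0.92 [195.9, 295.1, 228
[... 890 characters left out ...]
43.0, 90.0] 1321 [ 0.669 -0.118  0.025]
note_block 0.87 [267.3, 172.8, 292.4, 189.2] [279.5, 180.5, 17.0, 25.0, 90.0] 414 [0.343 0.288 0.01 ]
{'time': 0.8, 'q': array([62.482, 35.228, -0.722, 81.554,  0.465, 63.219, -2.313]), 'joint_vel': array([-0.015,  0.012, -0.073, -0.062,  0.017,  0.083,  0.049]), 'joint_efforts': array([  0.001, -46.905,   0.259, -17.133,   0.01 ,   0.002,  -0.   ]), 'tcp_pos': array([ 0.285, -0.584,  0.231]), 'orientation': array([[ 0.899,  0.438,  0.   ],
       [ 0.438, -0.899, -0.   ],
       [ 0.   ,  0.   , -1.   ]]), 'contact_force': array([-0.516, -0.22 , -0.869]), 'torque': array([ 0.019, -0.073,  0.016]), 'grasp_force': 0.0, 'grip_width': 0.08529456682684551}
```

View pics/top1.png

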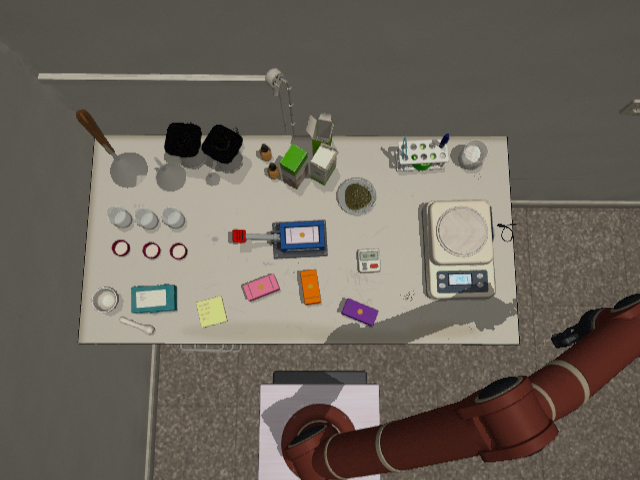

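View pics/scene1.png

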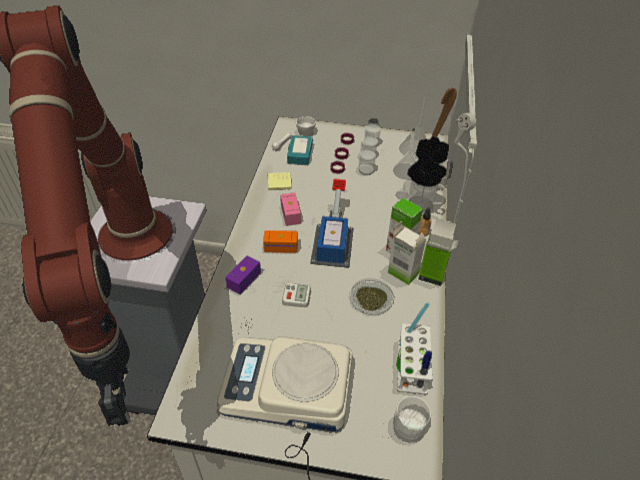

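The top view shows the holder at about (302,236), its red pad at (239,237), and the pan at (462,232). The pink, orange and purple decoys lie below the holder, and the gripper is off the lower right of the bench. Next I'll refine the pad, mass and pan positions.

```bash
python3 - <<'E'
from h import *
np.set_printoptions(precision=4,suppress=True)
for n,zr in [("top",.092),("scene",.092)]:
    f=viewer.grab_frame(n);hsv=cv2.cvtColor(f["pixels"],cv2.COLOR_RGB2HSV)
    H,S,V=cv2.split(hsv)
    L=nets.silhouettes(f,"ejector_lever")[0];l,t,r,b=[int(x) for x in L["extent"]]
    m=((H<6)|(H>174))&(S>170)&(V>80);mm=np.zeros_like(m);mm[t-4:b+5,l-4:r+5]=m[t-4:b+5,l-4:r+5]
    v,u=np.nonzero(mm);print(n,"red",mm.sum(),u.min(),u.max(),v.min(),v.max(),u.mean(),v.mean(),atz(f,u.mean(),v.mean(),zr))
    h=nets.silhouettes(f,"holder")[0];l,t,r,b=[int(x) for x in h["extent"]]
    blue=(H>100)&(H<125)&(S>120)&(V>60);bb=np.zeros_like(m);bb[t-4:b+5,l-4:r+5]=blue[t-4:b+5,l-4:r+5]
    v,u=np.nonzero(bb);P=np.array([atz(f,a,c,.063)[:2] for a,c in zip(u,v)],np.float32)
    rc=cv2.minAreaRect(P*1000);print("blue rect mm",rc)
    if n=="top": 
        save(f,"hz.png",cv2.resize(f["pixels"][200:280,220:340],None,fx=6,fy=6,interpolation=cv2.INTER_NEAREST))
    # pan ellipse
    p=nets.silhouettes(f,"weighing_pan")[0]["region"].astype(np.uint8)
    c=max(cv2.findContours(p,0,2)[0],key=cv2.contourArea)[:,0]
    Q=np.array([atz(f,a,d,.08)[:2] for a,d in c],np.float32);print("pan",cv2.minEnclosingCircle(Q*1000),cv2.fitEllipse(Q*1000))
E
```

```text
top red 141 233 245 230 242 238.75177304964538 235.60283687943263 [0.5356 0.2129 0.092 ]
blue rect mm ((544.5707397460938, 47.376136779785156), (75.41944885253906, 117.77174377441406), 1.6612287759780884)
pan ((551.1367797851562, -382.9902038574219), 69.5237045288086) ((551.28759765625, -381.35540771484375), (132.57659912109375, 136.12484741210938), 89.77788543701172)
scene red 113 333 344 179 190 338.6371681415929 184.35398230088495 [0.5365 0.2082 0.092 ]
blue rect mm ((547.0254516601562, 22.153472900390625), (71.40555572509766, 162.264892578125), 3.8046133518218994)
pan ((555.0514526367188, -385.31402587890625), 70.78137969970703) ((555.3823852539062, -384.2376403808594), (133.86431884765625, 138.1663360595703), 92.1842269897461)
```

View pics/hz.png

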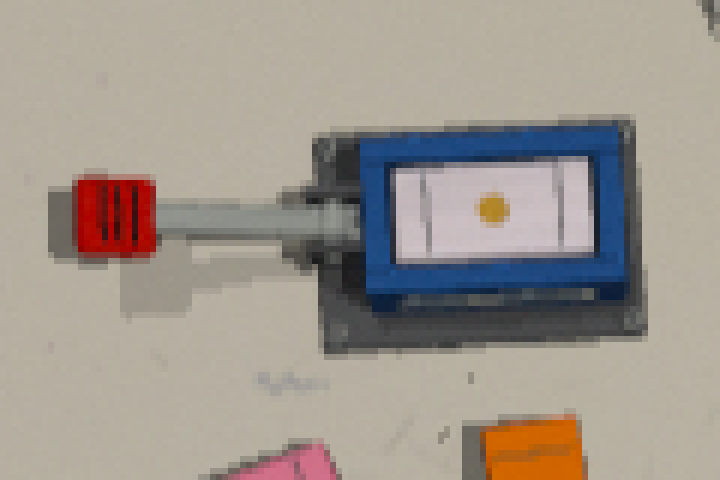

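The crop confirms the real mass is in the pocket, with its brass dot at crop (493,209). The pad is at (117,217) and the lever is raised. Both cameras agree: pad ≈(0.536,0.211), holder ≈(0.545,0.047), yaw ≈3.5°, pan ≈(0.553,-0.383).

```bash
python3 -m creep '[[0,12.5,40,2,0,0,34],[0,12.5,40,2,0,0,34],[0,12.5,40,2,0,0,34],[0,12.5,40,2,0,0,34],[0,12.5,40,2,0,0,34],[0,12.5,40,2,0,0,34],[0,12.5,40,2,0,0,34],[0,12.5,40,2,0,0,34],[0,12.5,40,2,0,0,34],[0,12.5,40,2,0,0,34]]' && python3 -m creep '[[0,12.6,39.5,-2,0,0,33.5],[0,12.6,39.5,-2,0,0,33.5],[0,12.6,39.5,-2,0,0,33.5],[0,12.6,39.5,-2,0,0,33.5],[0,12.6,39.5,-2,0,0,33.5],[0,12.6,39.5,-2,0,0,33.5],[0,12.6,39.5,-2,0,0,33.5],[0,12.6,39.5,-2,0,0,33.5],[0,12.6,39.5,-2,0,0,33.5],[0,12.6,39.5,-2,0,0,33.5]]'
```

```text
time: 2.03
tcp_pos: [0.4094, -0.1851, 0.2517]
orientation: [[0.5, 0.866, 0.001], [0.866, -0.5, -0.001], [-0.0, 0.001, -1.0]]
contact_force: [1.4, 0.3, -0.3]
grip_width: -0.0002
grasp_force: 0.0
time: 2.87
tcp_pos: [0.5356, 0.2102, 0.2312]
orientation: [[-0.061, 0.998, 0.001], [0.998, 0.061, 0.0], [0.0, 0.001, -1.0]]
contact_force: [0.4, 0.1, 0.3]
grip_width: 0.0002
grasp_force: 0.0
```

```bash
python3 - <<'E'
from h import *
np.set_printoptions(precision=4,suppress=True)
f=viewer.grab_frame("wrist");save(f,"w1.png");print(ray(f,320,240,True)[0])
H,S,V=cv2.split(cv2.cvtColor(f["pixels"],cv2.COLOR_RGB2HSV))
for q,z in [("ejector_lever",.09),("check_mass",.061),("holder",.063)]:
    for d in nets.silhouettes(f,q)[:3]:
        v,u=np.nonzero(d["region"]);P=np.array([atz(f,a,c,z,True)[:2] for a,c in zip(u,v)],np.float32)
        print(q,d["score"],d["extent"],cv2.minAreaRect(P*1000))
E
```

```text
[0.5307 0.2832 0.3731]
ejector_lever 0.7 [291.4, 195.8, 338.9, 286.4] ((536.43994140625, 193.96725463867188), (36.37807846069336, 75.53719329833984), 4.343630313873291)
check_mass 0.79 [148.2, 198.0, 226.8, 300.5] ((418.40838623046875, 169.2996826171875), (56.69645309448242, 87.76713562011719), 22.0040225982666)
check_mass 0.75 [154.2, 328.8, 231.2, 365.7] ((408.83966064453125, 72.03703308105469), (101.98991394042969, 30.968708038330078), 31.44759750366211)
check_mass 0.62 [309.5, 384.7, 320.5, 402.0] ((546.276611328125, 19.534912109375), (11.922505378723145, 25.927690505981445), 3.8866257667541504)
holder 0.67 [263.1, 198.1, 362.4, 409.1] ((540.761474609375, 110.80274963378906), (89.34674072265625, 232.82632446289062), 3.8012797832489014)
```

View pics/w1.png

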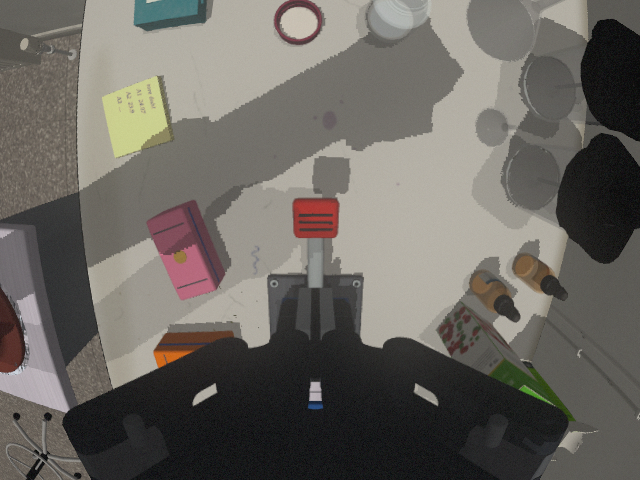

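The wrist view shows the red pad at (316,217), in line with the lever at about 4° yaw, which matches the earlier measurements. Now I'll push it down.

```bash
python3 -m creep '[[0,0,0.2,-4,0,0,0],[0,0,0.2,-8,0,0,0],[0,0,0.2,-11,0,0,0],[0,0,0.2,-12.5,0,0,0],[0,0,0.2,-13.5,0,0,0],[0,0,0.3,-14.5,0,0,0],[0,0,0.3,-15.5,0,0,0],[0,0,0.4,-16.5,0,0,0],[0,0,0.4,-17.2,0,0,0],[0,0,0.4,-17.9,0,0,0]]' && python3 -m creep '[[0,0,0,-0.5,0,0,0],[0,0,0.1,-0.9,0,0,0],[0,0,0.1,-1.3,0,0,0],[0,0,0.1,-1.6,0,0,0],[0,0,0.1,-1.6,0,0,0]]'
```

```text
time: 3.9
tcp_pos: [0.5346, 0.2155, 0.0546]
orientation: [[-0.062, 0.998, 0.002], [0.998, 0.062, 0.006], [0.006, 0.002, -1.0]]
contact_force: [-5.5, 3.8, 10.1]
grip_width: 0.0002
grasp_force: 5.1
time: 4.32
tcp_pos: [0.5347, 0.2151, 0.0398]
orientation: [[-0.061, 0.998, 0.001], [0.998, 0.061, 0.003], [0.003, 0.002, -1.0]]
contact_force: [-5.8, 0.4, 14.3]
grip_width: 0.0
grasp_force: 7.2
```

```bash
python3 -m creep '[[0,0,0,-0.2,0,0,0],[0,0,0,-0.4,0,0,0],[0,0,0,-0.5,0,0,0],[0,0,0,-0.5,0,0,0]]'
```

```text
time: 4.65
tcp_pos: [0.5349, 0.2152, 0.039]
orientation: [[-0.061, 0.998, 0.003], [0.998, 0.061, 0.002], [0.001, 0.004, -1.0]]
contact_force: [-12.0, -2.0, 39.6]
grip_width: 0.0001
grasp_force: 19.6
```

The force jumped to 40 N at z 0.039, so the lever is at its stop. I'll retreat, open the gripper and move over the mass.

```bash
python3 -m creep '[[0,0,0,1,0,0,0],[0,0,0,4,0,0,0],[30,0,0,8,0,0,0],[100,0,-3,12,0,0,0.5],[100,0.5,-7,14,0,0,0.5],[100,0.9,-11,15,0,0,0.5],[100,0.9,-11.2,15.0,0,0,0.5],[100,0.9,-11.2,15.0,0,0,0.5]]' && python3 - <<'E'
from h import *
np.set_printoptions(precision=4,suppress=True)
for n,fi in [("top",0),("scene",0),("wrist",1)]:
    f=viewer.grab_frame(n)
    if n!="wrist": 
        u,v=proj(f,[.545,.1,.08],fi);u=int(u);v=int(v);im=cv2.resize(f["pixels"][v-50:v+50,u-70:u+70],None,fx=3,fy=3)
        save(f,n+"c.png",im)
    for q,z in [("check_mass",.091)]:
      for d in nets.silhouettes(f,q)[:4]:
        v,u=np.nonzero(d["region"]);P=np.array([atz(f,a,c,z,fi)[:2] for a,c in zip(u,v)],np.float32)
        print(n,q,d["score"],d["extent"],cv2.minAreaRect(P*1000))
    H,S,V=cv2.split(cv2.cvtColor(f["pixels"],cv2.COLOR_RGB2HSV))
    m=(H>15)&(H<26)&(S>120)&(V>80)
    k,lab,st,ce=cv2.connectedComponentsWithStats(m.astype(np.uint8))
    for i in range(1,k):
        p=atz(f,*ce[i],.091,fi)
        if st[i,4]>5 and np.hypot(p[0]-.545,p[1]-.047)<.05: print(n,"brass",st[i,4],ce[i],p)
    if n=="wrist": a=cv2.resize(f["pixels"],(480,360)); save(f,"w2.png",np.vstack([np.hstack([a[:300,:360],im[:,:420]])]))
E
```

```text
time: 5.32
tcp_pos: [0.5464, 0.0939, 0.1833]
orientation: [[-0.058, 0.998, 0.005], [0.998, 0.059, -0.004], [-0.004, 0.005, -1.0]]
contact_force: [0.0, -0.5, -0.6]
grip_width: 0.0721
grasp_force: 0.0
top check_mass 0.62 [245.0, 275.7, 280.5, 301.5] ((397.48284912109375, 150.30601501464844), (49.705501556396484, 87.47933959960938), 21.90067481994629)
scene check_mass 0.83 [262.5, 228.7, 298.7, 248.6] ((423.501220703125, -38.69540786743164), (86.0178451538086, 77.64533996582031), 10.951630592346191)
scene check_mass 0.8 [227.6, 257.0, 258.8, 292.0] ((361.4615783691406, -162.27798461914062), (107.14973449707031, 62.681766510009766), 67.64112091064453)
scene check_mass 0.77 [322.7, 213.1, 343.0, 243.8] ((547.81982421875, 33.208229064941406), (44.9908561706543, 117.52013397216797), 2.9318904876708984)
scene check_mass 0.57 [278.0, 190.6, 303.1, 228.7] ((423.58538818359375, 84.51500701904297), (48.57910919189453, 136.42677307128906), 18.598526000976562)
scene brass 11 [332.7273 223.8182] [0.5449 0.0478 0.091 ]
wrist check_mass 0.75 [112.4, 255.3, 215.5, 320.4] ((434.353515625, 57.82115936279297), (86.68663787841797, 47.125274658203125), 9.932160377502441)
wrist check_mass 0.71 [111.7, 339.1, 133.6, 425.4] ((381.2736511230469, -45.32014465332031), (107.41609191894531, 22.48400115966797), 79.30391693115234)
wrist check_mass 0.64 [282.2, 245.1, 342.1, 367.3] ((544.3687744140625, 55.44010925292969), (43.40342330932617, 99.42316436767578), 3.7753512859344482)
wrist check_mass 0.6 [112.0, 88.3, 204.8, 206.4] ((433.70660400390625, 163.36053466796875), (47.29616928100586, 74.58274841308594), 22.079069137573242)
wrist brass 228 [311.8553 315.7982] [0.5449 0.0492 0.091 ]
```

View pics/w2.png

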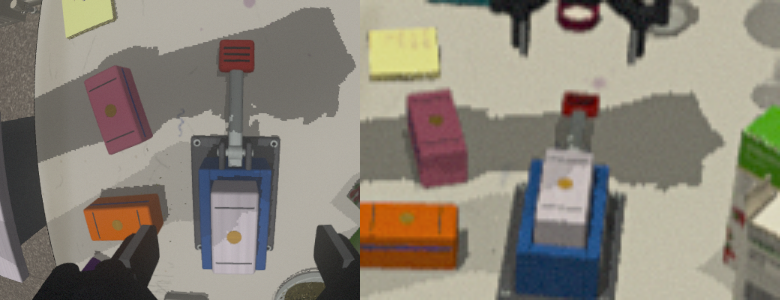

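Both views show the mass standing proud of the rim. The brass dot triangulates to (0.545,0.0485) at z 0.091.

```bash
python3 -m creep '[[100,0,-2.5,-2,0,0,0],[100,0,-5,-4,0,0,0],[100,0,-5.2,-4.5,0,0,0],[100,0,-5.2,-4.5,0,0,0]]'
```

```text
time: 5.95
tcp_pos: [0.5426, 0.0476, 0.1339]
orientation: [[-0.068, 0.998, -0.005], [0.998, 0.068, -0.001], [-0.001, -0.005, -1.0]]
contact_force: [0.5, 0.6, 0.8]
grip_width: 0.0852
grasp_force: 0.0
```

```bash
python3 -m creep '[[100,0.2,0,-3,0,0,0],[100,0.2,0,-5,0,0,0],[100,0.2,0,-6.5,0,0,0],[100,0.2,0,-6.6,0,0,0],[100,0.2,0,-6.6,0,0,0]]'
```

```text
time: 6.37
tcp_pos: [0.546, 0.0512, 0.0701]
orientation: [[-0.073, 0.997, -0.001], [0.997, 0.073, 0.001], [0.001, -0.001, -1.0]]
contact_force: [-0.1, 0.7, 0.2]
grip_width: 0.0859
grasp_force: 0.0
```

```bash
python3 -m creep '[[0,0,0,0,0,0,0],[0,0,0,0,0,0,0],[0,0,0,0,0,0,0],[0,0,0,0,0,0,0],[0,0,0,0,0,0,0],[0,0,0,0,0,0,0],[0,0,0,0,0,0,0]]' 50
```

```text
time: 6.95
tcp_pos: [0.546, 0.0492, 0.0707]
orientation: [[-0.07, 0.998, 0.0], [0.998, 0.07, 0.0], [0.0, 0.0, -1.0]]
contact_force: [-2.5, 0.5, 4.7]
grip_width: 0.0429
grasp_force: 56.6
```

```bash
python3 -m creep '[[0,0,0,1,0,0,0],[0,0,0,2.5,0,0,0],[0,0,0,4.5,0,0,0],[0,0,0,6.5,0,0,0],[0,0,0,8.5,0,0,0],[0,0,0,10.5,0,0,0],[0,0,0,12,0,0,0],[0,0,0,12,0,0,0]]'
```

```text
time: 7.62
tcp_pos: [0.5478, 0.0492, 0.1927]
orientation: [[-0.07, 0.998, 0.006], [0.998, 0.07, 0.001], [0.0, 0.006, -1.0]]
contact_force: [1.9, 0.1, -4.5]
grip_width: 0.0426
grasp_force: 55.6
```

```bash
python3 -m creep '[[0,0,-1,0,0,0,0],[0,0,-3,0,0,0,0],[0,0.1,-6,0,0,0,0],[0,0.2,-9,0,0,0,0],[0,0.3,-12,0,0,0,0],[0,0.3,-15,0,0,0,0],[0,0.4,-18,0,0,0,0],[0,0.4,-20,0,0,0,0],[0,0.4,-21,0,0,0,0],[0,0.4,-21.5,0,0,0,0]]' && python3 -m creep '[[0,0,-1,0,0,0,0],[0,0,-3,0,0,0,0],[0,0.1,-6,0,0,0,0],[0,0.1,-9,0,0,0,0],[0,0.2,-12,0,0,0,0],[0,0.2,-15,0,0,0,0],[0,0.3,-18,0,0,0,0],[0,0.3,-20,0,0,0,0],[0,0.3,-21.2,0,0,0,0],[0,0.3,-21.5,0,0,0,0]]' && python3 - <<'E'
from h import *
np.set_printoptions(precision=4,suppress=True)
f=viewer.grab_frame("wrist");s=sensors.state();print(s["tcp_pos"],s["grasp_force"],s["contact_force"])
save(f,"w3.png")
for n in ["wrist","scene","top"]:
  fi=n=="wrist"
  f=viewer.grab_frame(n)
  for q,z in [("weighing_pan",.08)]:
    for d in nets.silhouettes(f,q)[:1]:
        c=max(cv2.findContours(d["region"].astype(np.uint8),0,2)[0],key=cv2.contourArea)[:,0]
        P=np.array([atz(f,a,b,z,fi)[:2] for a,b in c],np.float32)*1000
        print(n,d["score"],d["extent"],cv2.minEnclosingCircle(P))
E
```

```text
time: 8.45
tcp_pos: [0.5482, -0.169, 0.188]
orientation: [[-0.066, 0.998, -0.004], [0.998, 0.066, -0.0], [0.0, -0.004, -1.0]]
contact_force: [-0.8, 0.4, -5.8]
grip_width: 0.0427
grasp_force: 55.5
time: 9.28
tcp_pos: [0.5524, -0.3828, 0.1891]
orientation: [[-0.068, 0.998, -0.001], [0.998, 0.068, -0.0], [-0.0, -0.001, -1.0]]
contact_force: [-0.5, -1.1, -4.8]
grip_width: 0.0426
grasp_force: 55.5
[ 0.5529 -0.3812  0.1893] 55.48535406589508 [ 0.6617 -0.5287 -5.5636]
scene 0.74 [272.6, 346.7, 341.5, 403.5] ((556.1947021484375, -383.8870544433594), 71.81097412109375)
top 0.91 [434.6, 204.3, 483.8, 259.3] ((552.9227294921875, -379.68194580078125), 71.02703094482422)
```

View pics/w3.png

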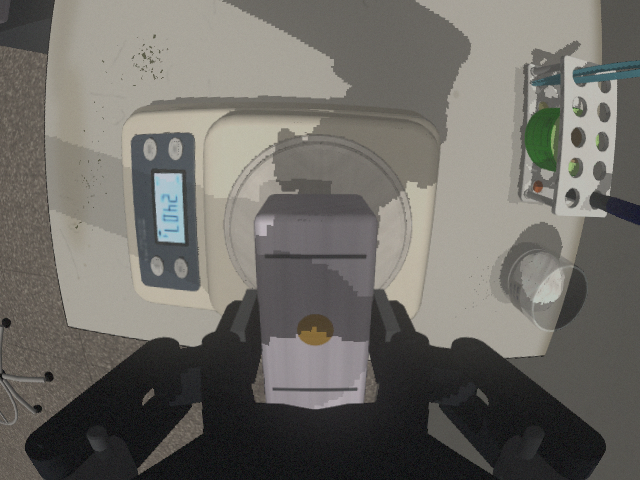

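The wrist view shows the mass held level over the pan, with its brass dot at (315,330) and the pan edges at about columns 224 and 411. The TCP is within about 2 mm of the pan's centre. I'll lower the mass.

```bash
python3 -m creep '[[0,0,-0.1,-1.5,0,0,0],[0,0,-0.1,-3.5,0,0,0],[0,0,-0.1,-5.5,0,0,0],[0,0,-0.1,-7,0,0,0],[0,0,-0.1,-7.6,0,0,0],[0,0,-0.1,-7.8,0,0,0],[0,0,-0.1,-7.9,0,0,0],[0,0,-0.1,-8,0,0,0],[0,0,-0.1,-8,0,0,0]]' && python3 -m creep '[[0,0,0,-0.1,0,0,0],[0,0,0,-0.2,0,0,0],[0,0,0,-0.3,0,0,0],[0,0,0,-0.4,0,0,0],[0,0,0,-0.4,0,0,0]]'
```

```text
time: 10.38
tcp_pos: [0.554, -0.3821, 0.1114]
orientation: [[-0.07, 0.998, 0.002], [0.998, 0.07, -0.001], [-0.001, 0.002, -1.0]]
contact_force: [-0.5, 0.0, -5.2]
grip_width: 0.0429
grasp_force: 55.4
time: 10.8
tcp_pos: [0.553, -0.382, 0.106]
orientation: [[-0.07, 0.998, -0.0], [0.998, 0.07, 0.0], [0.0, -0.0, -1.0]]
contact_force: [-0.6, 0.6, -6.0]
grip_width: 0.043
grasp_force: 55.6
```

```bash
python3 -m creep '[[0,0,0,-0.05,0,0,0],[0,0,0,-0.1,0,0,0],[0,0,0,-0.15,0,0,0],[0,0,0,-0.2,0,0,0],[0,0,0,-0.2,0,0,0]]'
```

```text
time: 11.22
tcp_pos: [0.5531, -0.382, 0.1059]
orientation: [[-0.07, 0.998, 0.0], [0.998, 0.07, -0.001], [-0.001, 0.0, -1.0]]
contact_force: [-4.0, 2.3, 5.4]
grip_width: 0.0427
grasp_force: 56.7
```

The mass is on the pan: the vertical force flipped from −6 to +5 N. Now I'll release it and retreat.

```bash
python3 -m creep '[[40,0,0,0,0,0,0],[70,0,0,0,0,0,0],[100,0,0,0,0,0,0],[100,0,0,0,0,0,0],[100,0,0,0,0,0,0],[100,0,0,0,0,0,0],[100,0,0,0,0,0,0]]' && python3 -m creep '[[100,0,0,1,0,0,0],[100,0,0,3,0,0,0],[100,0,0,6,0,0,0],[100,0,0,9,0,0,0],[100,0,0,12,0,0,0],[100,0,4,14,0,0,0],[100,0,8,14,0,0,0],[100,0,12,14,0,0,0],[100,0,14,14,0,0,0],[100,0,14,14,0,0,0]]' && python3 - <<'E'
from h import *
np.set_printoptions(precision=4,suppress=True)
for n in ["top","scene"]:
    f=viewer.grab_frame(n)
    u,v=map(int,proj(f,[.553,-.382,.1]));save(f,n+"z.png",cv2.resize(f["pixels"][v-50:v+50,u-60:u+60],None,fx=4,fy=4))
    for d in nets.silhouettes(f,"check_mass")[:4]:
        b,a=np.nonzero(d["region"]);p=atz(f,a.mean(),b.mean(),.11)
        if p[1]<-.25: print(n,d["score"],p)
    H,S,V=cv2.split(cv2.cvtColor(f["pixels"],cv2.COLOR_RGB2HSV))
    k,lab,st,ce=cv2.connectedComponentsWithStats(((H>12)&(H<28)&(S>110)&(V>60)).astype(np.uint8))
    for i in range(1,k):
        p=atz(f,*ce[i],.125)
        if st[i,4]>3 and np.hypot(p[0]-.553,p[1]+.382)<.06: print(n,"brass",st[i,4],p)
a=cv2.imread("pics/topz.png");b=cv2.imread("pics/scenez.png");cv2.imwrite("pics/end.png",cv2.resize(np.hstack([a,b]),None,fx=.8,fy=.8))
E
```

```text
time: 11.8
tcp_pos: [0.5532, -0.382, 0.1041]
orientation: [[-0.07, 0.998, 0.0], [0.998, 0.07, -0.0], [-0.0, 0.0, -1.0]]
contact_force: [0.3, 0.4, -0.5]
grip_width: 0.0853
grasp_force: 0.0
time: 12.63
tcp_pos: [0.5545, -0.2335, 0.2464]
orientation: [[-0.081, 0.997, 0.003], [0.997, 0.081, 0.004], [0.004, 0.003, -1.0]]
contact_force: [0.4, 1.3, 1.0]
grip_width: 0.0857
grasp_force: 0.0
top 0.84 [ 0.554  -0.4144  0.11  ]
scene 0.68 [ 0.5529 -0.3868  0.11  ]
scene brass 26 [ 0.5535 -0.3834  0.125 ]
```

View pics/end.png

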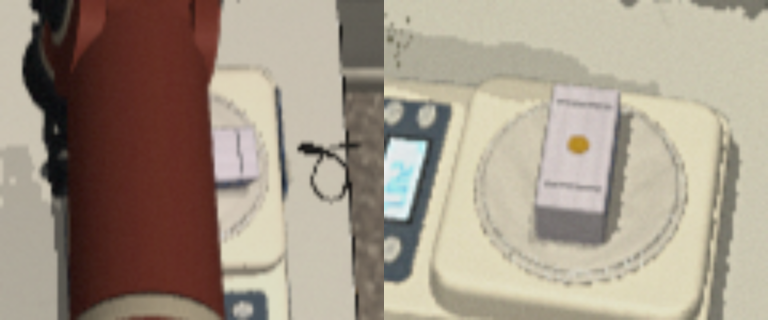

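The mass lies flat in the middle of the pan. Its brass dot, at (578,145) in the right-hand crop, measures (0.5535,-0.3834), about 1 mm from the pan's centre. The gripper is clear, so I'm handing in.

```bash
python3 -c "
from cell import close_job
print(close_job())"
```

```text
the job is handed in; nothing more can be done
None
```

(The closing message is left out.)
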